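Lay out the colour-coded dough cutters

ROBOT

A 7-joint arm with a two-finger parallel gripper is mounted at the origin on the work surface. World frame = base frame: x ahead of the robot, y to its left, z up, the work surface at z = 0. Lengths are in m, angles in rad, forces in N, time in s.
With the tool pointing down it reaches from about 0.425 to 0.95 m from the base axis. Payload 4.7 kg.
Tool frame: the origin (TCP) lies between the finger pads; the fingertips stand manip.tip_extent ahead of it and the grasp point (between the pads) is the TCP (manip.tip_extent is the distance from the TCP to the fingertips, in m); z points along the fingers, y is the line along which they close (so a half turn about z gives the same grasp; the last joint's range is limited). The gripper opens to 85 mm and grips with 20 to 120 N. Pads are 22 mm wide; open, the fingers measure 114 mm over their backs; the gripper's body (76 mm by 85 mm) begins 54 mm behind the grasp point. The pads swing forward as they close: fully open they stand 13 mm farther back than shut.
Start: joints at [-1.165, 0.469, -0.049, 1.532, 0.024, 1.141, -0.082], TCP at [0.284, 0.612, 0.219] pointing down, gripper open.
Joint ranges: [-2.59, 2.59], [-0.33, 1.99], [-1.39, 1.29], [0.1, 2.45], [-1.04, 4.18], [0.21, 1.99], [-2.66, 2.66]. Speed limits (rad/s): [2.57, 2.57, 3.14, 3.14, 3.14, 3.14, 3.14].

INTERFACE

Orientations are given as [roll, pitch, yaw] about the fixed x, y, z axes, in that order (R = Rz(yaw) Ry(pitch) Rx(roll)).
In Python, from bench import manip, viewer gives the robot as it stands. The module is installed in compiled form; this text tells all that it offers.
- The arm moves only by the tool jog_arm, never from a script. Its argument "commands" is a list of rows, each a list of 3 entries, a list of its own where there are three numbers: the finger opening in m, from 0 to 0.0854, then the shift along the tool's x, y, z in m, then the turn about the tool's z in rad. A call has 1 to 20 rows; each row shifts and turns the commanded pose from where the row before left it, along the tool's axes as they then stand; what a row does not reach is not made up. A row lasts 1/8 s, in which the tool goes at most 62.5 mm and 10.7 degrees, less where a joint would pass 70% of its speed; a pose out of reach is approached as far as the arm can. A call with a gripper value outside its range is refused whole. The fingers move at their own pace and stop on an object; the grip force is fixed at half the most. Time passes only in rows, so rows that do not move let the fingers close. It gives the time, the measured TCP pose, the force, the opening and the grip force at its end, in the units of the state.
- manip.get_obs(): the state, without advancing time (a new reading comes with each control period).
- viewer.read_camera(name): name is "side" or "top"; returns (picture, depth): 420x560x3 uint8, red, green, blue; 420x560 float32, m along the optical axis (not along the pixel's ray), 0 where there is no reading.
- viewer.camera_params(name): a dict with "fovy" (degrees; the focal length in pixels is half the picture's height over the tangent of half this angle, whatever the lens; pixels are square), "cx", "cy" (the principal point, pixels), "T" (4x4, takes a point from camera to world coordinates). Camera axes: x right, y down, z forward; pixel columns grow to the right and rows downward; lengths in m; the calibration is good to about 2 mm. A picture is of the moment at which its call begins. camera_params takes no time and is no camera call.
- manip.hand_in(): hands the job in; it is judged then, once.
The state is a dict: "time": time; "joint_positions": joint angles; "joint_vel": joint speeds; "joint_torque": joint torques, N m; "tcp_pos": TCP position; "eef_rot": TCP orientation; "force": force on the tool from outside, world axes, zero at the start; "ft_torque": the same for the moment, N m; "gripper_width": opening from 0.0 (shut) to 1.0 (fully open); "grasp_force": force on a finger pad.
Only numpy, scipy, OpenCV 4.12 (cv2) and the standard library are available. Lean on these libraries where they do the work, as an engineer would, in place of code of your own. Each camera call takes 0.05 s, during which the arm holds its last target. There are 200 camera calls.

TASK

Lay out the cutters for today's doughs: stand each of the three round cutters, coloured grip up, in the middle of the shallow tray of its own colour. Take them one at a time in this order, so that no nut traces get on the others: green first, then blue, and red (the nut dough) last. Lower each one onto its tray before letting go, do not drop it, and leave the square cutters, the loaf tin and the flour jar where they are.

Things in the scene. Friction and masses are not known exactly. Their poses are not given: they have to be found in the camera images.
- round_green: Round cutter with green grip: a loose upright steel tube, outer diameter 62 mm, total height 50 mm, 0.08 to 0.17 kg; the lower 32 mm is bare steel, the top 18 mm a rigid green plastic grip collar flush with the steel outside (62 mm), open through the middle (44 mm hole in the collar). Origin: centre of the underside; z axis up.
- round_blue: Round cutter with blue grip: a loose upright steel tube, outer diameter 62 mm, total height 50 mm, 0.08 to 0.17 kg; the lower 32 mm is bare steel, the top 18 mm a rigid blue plastic grip collar flush with the steel outside (62 mm), open through the middle (44 mm hole in the collar). Origin: centre of the underside; z axis up.
- round_red: Round cutter with red grip: a loose upright steel tube, outer diameter 62 mm, total height 50 mm, 0.08 to 0.17 kg; the lower 32 mm is bare steel, the top 18 mm a rigid red plastic grip collar flush with the steel outside (62 mm), open through the middle (44 mm hole in the collar). Origin: centre of the underside; z axis up.
- tray_green: Shallow square green plastic tray, 110 x 110 mm outside, 10 mm high, rim walls 4 mm thick, flat inner floor 4 mm above the table. It is stuck down and does not move. Origin: centre of the underside, on the table; x and y axes along its sides, z up.
- tray_blue: Shallow square blue plastic tray, 110 x 110 mm outside, 10 mm high, rim walls 4 mm thick, flat inner floor 4 mm above the table. It is stuck down and does not move. Origin: centre of the underside, on the table; x and y axes along its sides, z up.
- tray_red: Shallow square red plastic tray, 110 x 110 mm outside, 10 mm high, rim walls 4 mm thick, flat inner floor 4 mm above the table. It is stuck down and does not move. Origin: centre of the underside, on the table; x and y axes along its sides, z up.
- square_green: Square cutter with green grip, not wanted: loose upright square steel tube 56 x 56 mm, 50 mm high, top 18 mm a green plastic collar. Origin: centre of the underside; x and y axes along its sides.
- square_red: Square cutter with red grip, not wanted: loose upright square steel tube 56 x 56 mm, 50 mm high, top 18 mm a red plastic collar. Origin: centre of the underside; x and y axes along its sides.
- loaf_tin: Bystander: empty dark steel loaf tin, 220 x 100 x 75 mm high, loose, off to the robot's left. Origin: centre of the underside; x axis along its length.
- flour_jar: Bystander: closed round jar with white cap, 90 mm diameter, 130 mm high, loose, off to the robot's right. Origin: centre of the underside.
Things that resemble listed ones, but are neither listed nor needed, are in the scene too. There is more than one size of the tray_red; the one meant has the size given above. Leave any yellow look-alike of the round_green alone.

How it is judged:
On the way, in this order (a step that is already met when the one before it is completed fails the run):
1. the green round cutter stands in the middle of the green tray, let go (horizontal distance between round_green and tray_green below 0.015 m and z of round_green in the frame of tray_green between 0.001 and 0.008 m and angle between round_green's own z axis and vertical below 0.1 rad and contact force between the fingers and round_green below 0.2 N and linear speed of round_green below 0.03 m/s), for 0.2 s.
2. the blue round cutter stands in the middle of the blue tray, let go (horizontal distance between round_blue and tray_blue below 0.015 m and z of round_blue in the frame of tray_blue between 0.001 and 0.008 m and angle between round_blue's own z axis and vertical below 0.1 rad and contact force between the fingers and round_blue below 0.2 N and linear speed of round_blue below 0.03 m/s), for 0.2 s.
3. the red round cutter stands in the middle of the red tray, let go (horizontal distance between round_red and tray_red below 0.015 m and z of round_red in the frame of tray_red between 0.001 and 0.008 m and angle between round_red's own z axis and vertical below 0.1 rad and contact force between the fingers and round_red below 0.2 N and linear speed of round_red below 0.03 m/s), for 0.2 s.
At the end, for the whole second after the job is handed in: Each round cutter stands upright (within 0.1 rad) on the floor of the tray of its own colour, its centre within 15 mm of the tray's centre, released and at rest; square cutters, loaf tin and jar are within 20 mm of where they started (all of step 1 and all of step 2 and all of step 3 and not (distance of square_green from where it was at the start of the episode above 0.02 m) and not (distance of square_red from where it was at the start of the episode above 0.02 m) and not (distance of loaf_tin from where it was at the start of the episode above 0.02 m) and not (distance of flour_jar from where it was at the start of the episode above 0.02 m)); the robot touches nothing.
It fails at once if a square cutter, the loaf tin or the flour jar is moved by more than 20 mm (distance of any of square_green, square_red, loaf_tin, flour_jar from where it was at the start of the episode above 0.02 m).
It fails at once if a round cutter is dropped (falls freely more than about 25 mm) ((linear speed of round_green above 0.7 m/s and contact force between the fingers and round_green below 0.1 N) or (linear speed of round_blue above 0.7 m/s and contact force between the fingers and round_blue below 0.1 N) or (linear speed of round_red above 0.7 m/s and contact force between the fingers and round_red below 0.1 N)).
It also fails if it takes over 88 s, if anything falls off the work surface, if the arm or the gripper's body presses on something with over 40 N, if the wrist force passes 120 N, or if a joint passes its speed limit or range.

## Working session

There is one attempt and no reset: what is moved stays moved. The work goes in short steps, Python scripts to look and compute and a tool call to move; the robot and the scene stay as the last step left them, time stands still between calls to the robot, and variables do not carry over. Pictures are saved under pics/ and viewed, at most 14 in all, crops included, and the job is handed in when it is done.

Besides the shell and the picture viewer there is one more tool, called in YAML: its name, and indented under it one key for each argument. jog_arm: Moves the arm, as the interface text tells. Its arguments: {"type":"object","properties":{"commands":{"type":"array"}},"required":["commands"]}

```bash
mkdir -p pics; cat > h.py <<'E'
import numpy as np, cv2
from bench import manip, viewer
def shot(n):
    a,d=viewer.read_camera(n); return a,d
def par(n):
    p=viewer.camera_params(n); f=210/np.tan(np.radians(p["fovy"])/2); return f,p["cx"],p["cy"],np.array(p["T"])
def ray(n,u,v,z):
    f,cx,cy,T=par(n); d=T[:3,:3]@np.array([(u-cx)/f,(v-cy)/f,1]); o=T[:3,3]; return o+d*(z-o[2])/d[2]
def save(a,name): cv2.imwrite("pics/"+name,cv2.cvtColor(a,cv2.COLOR_RGB2BGR))
E
python3 - <<'E'
from h import *
for n in("top","side"):
    a,d=shot(n); save(a,n+"0.png"); np.savez(""+n+"0.npz",a=a,d=d); print(n,viewer.camera_params(n))
print(manip.get_obs(),manip.tip_extent)
E
```

```text
top {'fovy': 42.69824774257479, 'cx': 277.459078639153, 'cy': 207.85707168480388, 'T': array([[ 0.02242295, -0.98601175,  0.16516063,  0.21999998],
       [-0.99973925, -0.02140115,  0.00796388, -0.01264889],
       [-0.00431785, -0.16529614, -0.98623453,  1.4434723 ],
       [ 0.        ,  0.        ,  0.        ,  1.        ]])}
side {'fovy': 42.102786546853174, 'cx': 285.9165858458213, 'cy': 207.70867754223528, 'T': array([[ 0.93998932, -0.22535295,  0.25619549, -0.05085512],
       [-0.34059605, -0.57492531,  0.74394571, -1.36756229],
       [-0.02035709, -0.7865602 , -0.61717797,  1.18213387],
       [ 0.        ,  0.        ,  0.        ,  1.        ]])}
{'time': 0.1, 'joint_positions': array([-1.16490236,  0.46939623, -0.04858581,  1.53356517,  0.02414174,
        1.14101435, -0.08230314]), 'joint_vel': array([-3.27416667e-04, -2.08660019e-03, -9.53181286e-04, -3.40307417e-03,
       -6.41334670e-05,  1.13967784e-03, -1.61306185e-03]), 'joint_torque': array([ 1.40799111e-03, -5.11519253e+01, -4.66903858e-02, -2.38392216e+01,
        1.07594125e-02,  4.35413589e-03,  1.11593090e-05]), 'tcp_pos': array([0.28409982, 0.6116978 , 0.21754641]), 'eef_rot': array([-3.13979945e+00,  1.04696328e-04,  2.70683372e+00]), 'force': array([ 0.33772185, -0.95610369, -0.02837675]), 'ft_torque': array([ 0.00320111,  0.00474739, -0.07894359]), 'grasp_force': 0.0, 'gripper_width': 0.9981012470815694} 0.019
```

View pics/top0.png

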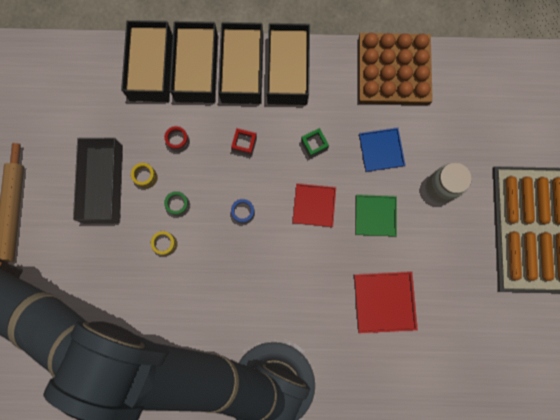

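View pics/side0.png

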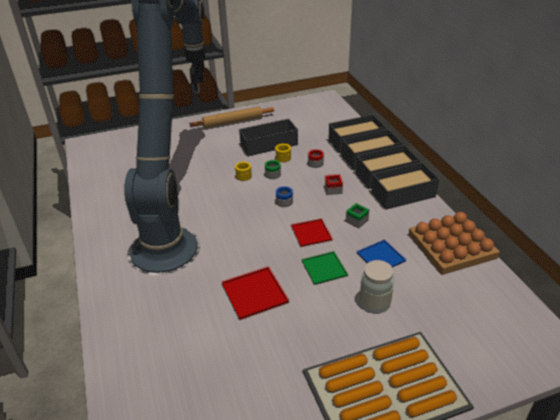

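The top view shows the round cutters: green at (176,204), blue at (242,211), red at (176,138). The yellow look-alikes are at (143,175) and (163,243). The squares are red at (244,142) and green at (314,142). The trays are green at (376,215), blue at (382,149), and two reds: small at (314,205) and large at (385,302). Next I'll measure them all, including tray sizes.

```bash
cat >> h.py <<'E'
def cloud(n,d):
    f,cx,cy,T=par(n); v,u=np.mgrid[:420,:560]; P=np.stack([(u-cx)/f*d,(v-cy)/f*d,d],-1); return P@T[:3,:3].T+T[:3,3]
def masks(a):
    h=cv2.cvtColor(a,cv2.COLOR_RGB2HSV); H,S,V=h[...,0].astype(int),h[...,1],h[...,2]; s=(S>130)&(V>50)
    return dict(red=s&((H<6)|(H>174)),green=s&(abs(H-65)<18),blue=s&(abs(H-112)<14),yellow=s&(abs(H-27)<6))
def find(n,a,d):
    W=cloud(n,d)
    for c,m in masks(a).items():
        k,L,st,ce=cv2.connectedComponentsWithStats(m.astype(np.uint8))
        for i in range(1,k):
            if st[i,4]<80: continue
            q=(L==i); z=np.percentile(W[q][:,2],80); zt=0.05 if z>.025 else .01
            cn=max(cv2.findContours(q.astype(np.uint8),0,2)[0],key=cv2.contourArea)[:,0]
            G=np.array([ray(n,u,v,zt)[:2] for u,v in cn])
            (x,y),(w,h),an=cv2.minAreaRect((G*1000).astype(np.float32))
            (X,Y),r=cv2.minEnclosingCircle((G*1000).astype(np.float32))
            print(n,c,"px",ce[i].round(),"z80 %.3f rect c(%.0f,%.0f) %.0fx%.0f a%.0f circ(%.0f,%.0f) r%.0f"%(z,x,y,w,h,an,X,Y,r))
E
python3 - <<'E'
from h import *
for n in("top","side"):
    z=np.load(n+"0.npz"); find(n,z["a"],z["d"])
z=np.load("top0.npz"); c=cv2.resize(z["a"][115:265,120:420],None,fx=2.6,fy=2.6,interpolation=cv2.INTER_CUBIC); save(c,"crop.png")
E
```

```text
top red px [175. 137.] z80 0.050 rect c(639,276) 59x60 a1 circ(640,278) r32
top red px [243. 141.] z80 0.050 rect c(635,94) 57x58 a77 circ(635,94) r38
top red px [314. 205.] z80 0.006 rect c(471,-100) 107x108 a86 circ(470,-100) r74
top red px [385. 302.] z80 0.008 rect c(216,-289) 151x153 a4 circ(216,-290) r105
top green px [314. 141.] z80 0.050 rect c(636,-97) 53x54 a29 circ(637,-97) r36
top green px [376. 215.] z80 0.005 rect c(445,-266) 105x103 a89 circ(445,-267) r73
top blue px [382. 149.] z80 0.006 rect c(630,-284) 107x108 a10 circ(630,-284) r73
top blue px [242. 210.] z80 0.050 rect c(446,90) 53x55 a1 circ(446,91) r29
top yellow px [142. 174.] z80 0.050 rect c(537,361) 62x60 a33 circ(537,358) r33
top yellow px [163. 243.] z80 0.050 rect c(356,296) 60x58 a47 circ(356,295) r31
side red px [315. 155.] z80 0.051 rect c(636,263) 71x50 a68 circ(637,265) r38
side red px [333. 181.] z80 0.051 rect c(631,82) 75x56 a72 circ(629,81) r44
side red px [311. 232.] z80 0.008 rect c(469,-105) 112x109 a85 circ(469,-105) r74
side red px [254. 292.] z80 0.010 rect c(216,-292) 152x159 a4 circ(215,-292) r107
side green px [273. 165.] z80 0.051 rect c(460,256) 73x49 a72 circ(461,255) r38
side green px [358. 212.] z80 0.050 rect c(633,-109) 65x60 a28 circ(634,-108) r40
side green px [324. 268.] z80 0.008 rect c(444,-273) 109x106 a89 circ(444,-272) r74
side blue px [284. 193.] z80 0.051 rect c(441,81) 65x53 a70 circ(440,81) r35
side blue px [381. 253.] z80 0.007 rect c(628,-290) 107x109 a9 circ(629,-289) r72
side yellow px [283. 152.] z80 0.048 rect c(524,332) 130x63 a70 circ(528,331) r66
side yellow px [243. 171.] z80 0.048 rect c(346,266) 114x56 a73 circ(349,265) r59
```

View pics/crop.png

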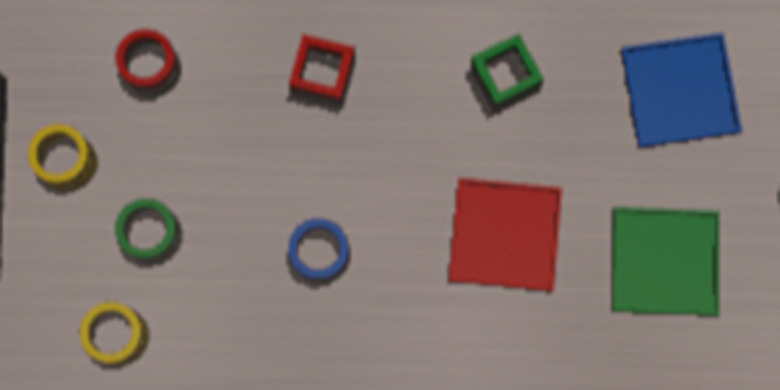

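The crop confirms the choice. The round cutters are rings at full-image px green (176,204), blue (242,211) and red (176,138); the yellow rings and the square frames are left alone. The red tray at (314,205) measures about 108 mm and fits the description, while the one at (385,302) is 152 mm. I'll refine the centres with top-face depth points.

```bash
cat >> h.py <<'E'
def tops(n,d,px,lo=.043,hi=.058,w=28):
    W=cloud(n,d); u,v=px; S=W[v-w:v+w,u-w:u+w].reshape(-1,3)
    q=S[(S[:,2]>lo)&(S[:,2]<hi)]; k=q[np.hypot(*(q[:,:2]-np.median(q[:,:2],0)).T)<.05]
    r=cv2.minEnclosingCircle((k[:,:2]*1000).astype(np.float32)); R=cv2.minAreaRect((k[:,:2]*1000).astype(np.float32))
    print(n,px,len(k),"circ",np.round(r[0],1),round(r[1],1),"rect",np.round(R[0],1),np.round(R[1],1))
def go(x,y,z,yaw=None):
    o=manip.get_obs(); p=o["tcp_pos"]; Y=o["eef_rot"][2]; d=np.array([x,y])-p[:2]
    print("tcp",p.round(4),"rpy",o["eef_rot"].round(3),"t",round(o["time"],2),"| tool dx %.4f dy %.4f dz %.4f"%(d@[np.cos(Y),np.sin(Y)],d@[np.sin(Y),-np.cos(Y)],p[2]-z), "" if yaw is None else "turn %.3f"%((Y-yaw+np.pi/2)%np.pi-np.pi/2))
E
python3 - <<'E'
from h import *
T=dict(top=[(176,204),(242,211),(176,138)],side=[(273,167),(284,195),(315,157)])
for n in T:
    d=np.load(n+"0.npz")["d"]
    for p in T[n]: tops(n,d,p,w=14)
print(ray("top",455,178,.13), ray("side",378,268,.13))
go(.461,.262,.15)
E
```

```text
top (176, 204) 208 circ [464.9 268.2] 31.7 rect [463.5 268.1] [61.3 57.5]
top (242, 211) 206 circ [446.7  92. ] 30.8 rect [446.1  91.8] [59.4 58.2]
top (176, 138) 192 circ [643.7 278.3] 30.9 rect [642.9 278.8] [60.3 59.8]
side (273, 167) 95 circ [459.3 269.1] 35.7 rect [459.7 268.3] [67.7 56.4]
side (284, 195) 115 circ [444.3  88.6] 33.7 rect [443.3  88.7] [66.2 59.6]
side (315, 157) 90 circ [638.1 278.2] 39.2 rect [640.1 277. ] [70.  63.1]
[ 0.5252082  -0.44383903  0.13      ] [ 0.52900171 -0.44123325  0.13      ]
tcp [0.2841 0.6117 0.2175] rpy [-3.14   0.     2.707] t 0.1 | tool dx -0.3077 dy -0.2427 dz 0.0675
```

jog_arm:
  commands:
    - [0.0854,[-0.034,-0.026,0.006],0]
    - [0.0854,[-0.034,-0.026,0.006],0]
    - [0.0854,[-0.034,-0.026,0.006],0]
    - [0.0854,[-0.034,-0.026,0.006],0]
    - [0.0854,[-0.034,-0.026,0.006],0]
    - [0.0854,[-0.034,-0.026,0.006],0]
    - [0.0854,[-0.034,-0.027,0.006],0]
    - [0.0854,[-0.034,-0.027,0.007],0]
    - [0.0854,[-0.034,-0.027,0.008],0]
    - [0.0854,[0,0,0],0]
    - [0.0854,[0,0,0],0]

```text
time: 1.48
tcp_pos: [0.4616, 0.269, 0.1614]
eef_rot: [3.141, -0.001, 2.707]
force: [-0.4, 0.6, -0.2]
gripper_width: 1.002
grasp_force: 0.0
```

```bash
python3 - <<'E'
from h import *
go(.462,.268,.038)
a,d=shot("side"); save(a[100:260,180:400].repeat(3,0).repeat(3,1),"s1.png")
E
```

```text
tcp [0.4616 0.269  0.1614] rpy [ 3.141e+00 -1.000e-03  2.707e+00] t 1.48 | tool dx -0.0008 dy -0.0008 dz 0.1234
```

View pics/s1.png

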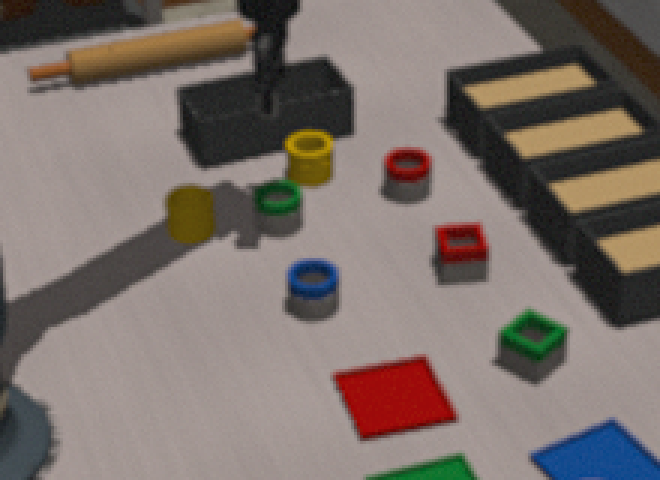

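The gripper hangs above the green cutter (full-image px about (273,167)) with its fingers near (268,135). The descent is clear.

jog_arm:
  commands:
    - [0.0854,[0,0,0.03],0]
    - [0.0854,[0,0,0.03],0]
    - [0.0854,[0,0,0.03],0]
    - [0.0854,[0,0,0.02],0]
    - [0.0854,[0,0,0.013],0]
    - [0.0854,[0,0,0],0]
    - [0.05,[0,0,0],0]
    - [0.05,[0,0,0],0]
    - [0.05,[0,0,0],0]
    - [0.05,[0,0,0],0]
    - [0.05,[0,0,0],0]

```text
time: 2.9
tcp_pos: [0.462, 0.2684, 0.0386]
eef_rot: [3.141, 0.0, 2.707]
force: [-0.1, -0.6, 0.2]
gripper_width: 0.585
grasp_force: 0.0
```

```bash
python3 - <<'E'
from h import *
a,d=shot("side"); b,e=shot("top")
A=cv2.resize(a[110:210,210:340],(520,400),interpolation=2); B=cv2.resize(b[160:260,120:190],(280,400),interpolation=2)
save(np.hstack([A,B]),"s2.png"); find("side",a,d); print(manip.get_obs())
E
```

```text
side red px [315. 155.] z80 0.051 rect c(634,264) 71x54 a68 circ(637,265) r38
side red px [333. 181.] z80 0.050 rect c(631,81) 74x54 a68 circ(631,81) r43
side red px [311. 232.] z80 0.008 rect c(469,-105) 112x109 a85 circ(469,-105) r74
side red px [254. 292.] z80 0.010 rect c(216,-292) 152x159 a4 circ(215,-292) r107
side green px [358. 212.] z80 0.050 rect c(633,-109) 65x60 a28 circ(634,-108) r40
side green px [324. 268.] z80 0.008 rect c(444,-273) 109x106 a89 circ(444,-272) r74
side blue px [284. 193.] z80 0.050 rect c(441,81) 65x53 a70 circ(441,81) r35
side blue px [381. 253.] z80 0.007 rect c(629,-290) 108x110 a10 circ(630,-287) r72
side yellow px [283. 152.] z80 0.049 rect c(526,332) 130x59 a70 circ(528,331) r66
side yellow px [243. 171.] z80 0.047 rect c(348,262) 120x55 a74 circ(348,262) r61
{'time': 3.0, 'joint_positions': array([-0.64292082,  0.47340318,  0.04792926,  2.02729017, -0.03663618,
        0.64164203,  0.56504283]), 'joint_vel': array([ 0.00155409,  0.00061968,  0.00078538,  0.00220242, -0.00045675,
        0.00026479, -0.00014317]), 'joint_torque': array([ 3.70735725e-03, -4.30730152e+01,  1.04798991e+00, -1.56710744e+01,
        7.16632072e-03,  5.53940117e-04, -3.29639863e-05]), 'tcp_pos': array([0.46199357, 0.26838383, 0.03853384]), 'eef_rot': array([ 3.14151355e+00, -4.47478422e-05,  2.70674163e+00]), 'force': array([-0.74002511,  0.22229374, -0.18748098]), 'ft_torque': array([ 0.01279792, -0.01331344,  0.05164864]), 'grasp_force': 0.0, 'gripper_width': 0.5879140042598234}
```

View pics/s2.png

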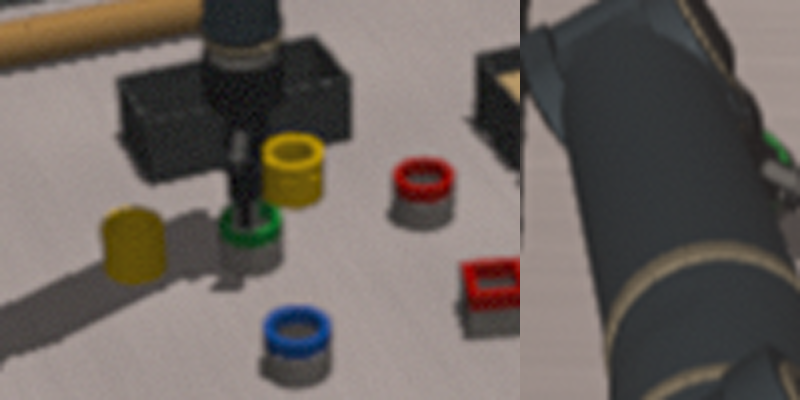

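```bash
python3 - <<'E'
from h import *
a,d=shot("side"); W=cloud("side",d)
h=cv2.cvtColor(a,cv2.COLOR_RGB2HSV)
g=(abs(h[...,0].astype(int)-65)<20)&(h[...,1]>90); g[:140]=0; g[:, :240]=0; g[185:]=0; g[:,300:]=0
P=W[g]; print("green",len(P),P.min(0).round(3),P.max(0).round(3),np.median(P,0).round(3))
z=np.load("side0.npz"); h=cv2.cvtColor(z["a"],cv2.COLOR_RGB2HSV); g=(abs(h[...,0].astype(int)-65)<20)&(h[...,1]>90); g[:140]=0; g[:, :240]=0; g[185:]=0; g[:,300:]=0
P=cloud("side",z["d"])[g]; print("before",len(P),P.min(0).round(3),P.max(0).round(3),np.median(P,0).round(3))
for v in range(138,182,2):
    print(v,[tuple((W[v,u]*1000).astype(int)) for u in (266,269,272,275,278)])
E
```

```text
green 88 [0.43  0.233 0.03 ] [0.488 0.29  0.056] [0.458 0.249 0.046]
before 132 [0.43  0.234 0.024] [0.491 0.299 0.057] [0.461 0.257 0.046]
138 [(np.int64(431), np.int64(230), np.int64(188)), (np.int64(445), np.int64(237), np.int64(181)), (np.int64(454), np.int64(230), np.int64(183)), (np.int64(477), np.int64(267), np.int64(158)), (np.int64(544), np.int64(436), np.int64(49))]
140 [(np.int64(443), np.int64(269), np.int64(156)), (np.int64(443), np.int64(232), np.int64(176)), (np.int64(455), np.int64(234), np.int64(172)), (np.int64(478), np.int64(273), np.int64(145)), (np.int64(545), np.int64(439), np.int64(37))]
142 [(np.int64(440), np.int64(260), np.int64(153)), (np.int64(443), np.int64(232), np.int64(168)), (np.int64(453), np.int64(231), np.int64(166)), (np.int64(470), np.int64(248), np.int64(153)), (np.int64(541), np.int64(430), np.int64(34))]
144 [(np.int64(439), np.int64(258), np.int64(146)), (np.int64(441), np.int64(229), np.int64(162)), (np.int64(453), np.int64(230), np.int64(158)), (np.int64(468), np.int64(244), np.int64(147)), (np.int64(528), np.int64(389), np.int64(51))]
146 
[... 3539 characters left out ...]
3))]
176 [(np.int64(433), np.int64(259), np.int64(6)), (np.int64(441), np.int64(246), np.int64(12)), (np.int64(448), np.int64(232), np.int64(19)), (np.int64(462), np.int64(240), np.int64(11)), (np.int64(473), np.int64(238), np.int64(9))]
178 [(np.int64(431), np.int64(254), np.int64(0)), (np.int64(441), np.int64(247), np.int64(2)), (np.int64(453), np.int64(248), np.int64(0)), (np.int64(463), np.int64(242), np.int64(0)), (np.int64(475), np.int64(242), np.int64(-2))]
180 [(np.int64(427), np.int64(244), np.int64(0)), (np.int64(437), np.int64(236), np.int64(1)), (np.int64(448), np.int64(233), np.int64(1)), (np.int64(459), np.int64(232), np.int64(-1)), (np.int64(470), np.int64(228), np.int64(-1))]
```

```bash
python3 - <<'E'
from h import *
f,cx,cy,T=par("side"); o=T[:3,3]
for u,v in((269,136),(269,138),(269,166)):
    dd=T[:3,:3]@np.array([(u-cx)/f,(v-cy)/f,1])
    for y in(.215,.225,.235): print(u,v,(o+dd*(y-o[1])/dd[1]).round(3))
E
```

```text
269 136 [0.438 0.215 0.204]
269 136 [0.442 0.225 0.198]
269 136 [0.445 0.235 0.191]
269 138 [0.438 0.215 0.196]
269 138 [0.441 0.225 0.19 ]
269 138 [0.444 0.235 0.183]
269 166 [0.433 0.215 0.079]
269 166 [0.436 0.225 0.072]
269 166 [0.439 0.235 0.065]
```

jog_arm:
  commands:
    - [0.0854,[0,0,0],0]
    - [0.0854,[0,0,0],0]
    - [0.0854,[0,0,0],0]
    - [0.0854,[0,0,0],0]

```text
time: 3.55
tcp_pos: [0.462, 0.2684, 0.0385]
eef_rot: [3.142, -0.0, 2.707]
force: [0.1, 0.1, 0.2]
gripper_width: 1.006
grasp_force: 0.0
```

```bash
python3 - <<'E'
from h import *
a,d=shot("side"); np.savez("s3.npz",a=a,d=d)
save(cv2.resize(a[125:190,235:320],(785,600),interpolation=2),"s3.png")
E
```

```text
(no output)
```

View pics/s3.png

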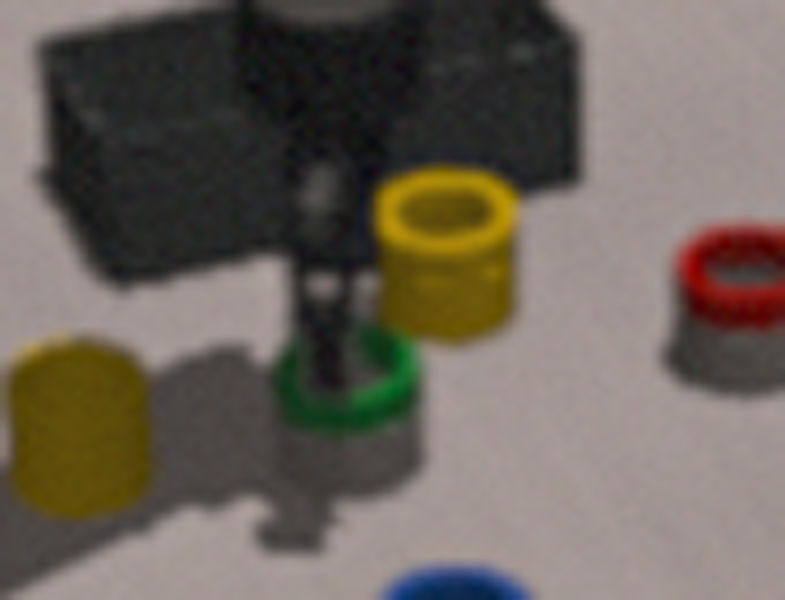

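The picture shows the near fingertip ending at about px (271,168), in front of the green ring's hole and above the collar. The tips look higher than the pose suggests, so I'll check with depth.

```bash
python3 - <<'E'
from h import *
z=np.load("s3.npz"); W=cloud("side",z["d"])
for v in range(156,172): print(v,[tuple(int(k) for k in W[v,u]*1000) for u in (269,270,271,272)], z["a"][v,270])
E
```

```text
156 [(437, 223, 115), (442, 228, 112), (437, 197, 131), (442, 203, 127)] [104  95  94]
157 [(435, 216, 116), (435, 205, 123), (435, 193, 130), (442, 202, 123)] [66 61 61]
158 [(432, 206, 119), (432, 196, 124), (436, 197, 123), (440, 197, 122)] [38 37 37]
159 [(430, 201, 118), (431, 191, 124), (436, 195, 120), (440, 198, 117)] [38 35 36]
160 [(429, 200, 114), (431, 192, 119), (438, 205, 109), (439, 193, 116)] [22 28 26]
161 [(432, 211, 103), (436, 209, 103), (440, 212, 100), (445, 214, 98)] [27 27 30]
162 [(435, 220, 92), (439, 221, 91), (439, 209, 98), (445, 216, 92)] [20 19 18]
163 [(433, 215, 91), (438, 219, 88), (440, 211, 92), (448, 224, 82)] [25 20 23]
164 [(433, 214, 88), (441, 228, 77), (442, 217, 84), (446, 219, 82)] [24 25 28]
165 [(434, 218, 81), (439, 222, 77), (440, 213, 82), (446, 219, 77)] [21 23 22]
166 [(435, 221, 74), (436, 212, 80), (442, 221, 73), (448, 226, 68)] [29 24 30]
167 [(435, 222, 69), (435, 211, 76), (439, 210, 76), (446, 219, 68)] [39 44 37]
168 [(441, 242, 51), (444, 240, 51), (449, 243, 49), (453, 244, 47)] [31 55 37]
169 [(442, 248, 42), (445, 244, 44), (447, 238, 47), (451, 238, 46)] [22 57 30]
170 [(444, 253, 34), (444, 242, 41), (449, 245, 38), (453, 244, 38)] [13 59 26]
171 [(442, 247, 34), (442, 234, 42), (450, 249, 31), (449, 232, 42)] [34 62 38]
```

Depth puts the open fingertip at z≈0.068, where the reported pose implies about 0.033; x and y agree. So the true height is about 35 mm above the reading. The fingers are just above the ring and centred, so I'll lower that much and close.

jog_arm:
  commands:
    - [0.0854,[0,0,0.012],0]
    - [0.0854,[0,0,0.012],0]
    - [0.0854,[0,0,0.012],0]
    - [0.0854,[0,0,0],0]
    - [0.05,[0,0,0],0]
    - [0.05,[0,0,0],0]
    - [0.05,[0,0,0],0]
    - [0.05,[0,0,0],0]
    - [0.05,[0,0,0],0]

```text
time: 4.72
tcp_pos: [0.4625, 0.2688, 0.0031]
eef_rot: [3.14, 0.001, 2.707]
force: [-0.0, 0.1, 5.6]
gripper_width: 0.699
grasp_force: 65.1
```

```bash
python3 - <<'E'
from h import *
a,d=shot("side"); np.savez("s4.npz",a=a,d=d); W=cloud("side",d)
save(cv2.resize(a[125:190,235:320],(785,600),interpolation=2),"s4.png")
for v in range(162,182,2): print(v,[tuple(int(k) for k in W[v,u]*1000) for u in (270,271,272)], a[v,271])
E
```

```text
162 [(434, 204, 102), (438, 203, 102), (443, 209, 97)] [24 25 23]
164 [(434, 205, 93), (440, 213, 87), (441, 204, 92)] [24 18 18]
166 [(437, 215, 77), (440, 212, 79), (441, 203, 84)] [19 20 19]
168 [(439, 223, 64), (436, 202, 77), (442, 210, 71)] [20 25 20]
170 [(442, 236, 46), (442, 221, 55), (447, 226, 50)] [24 25 24]
172 [(440, 229, 41), (445, 232, 38), (445, 221, 45)] [15 16 17]
174 [(439, 227, 34), (444, 232, 30), (448, 232, 28)] [30 31 28]
176 [(444, 244, 12), (447, 242, 13), (448, 233, 19)] [62 64 58]
178 [(443, 243, 4), (448, 244, 2), (452, 245, 1)] [63 62 56]
180 [(440, 233, 3), (446, 240, -3), (447, 231, 2)] [95 89 86]
```

View pics/s4.png

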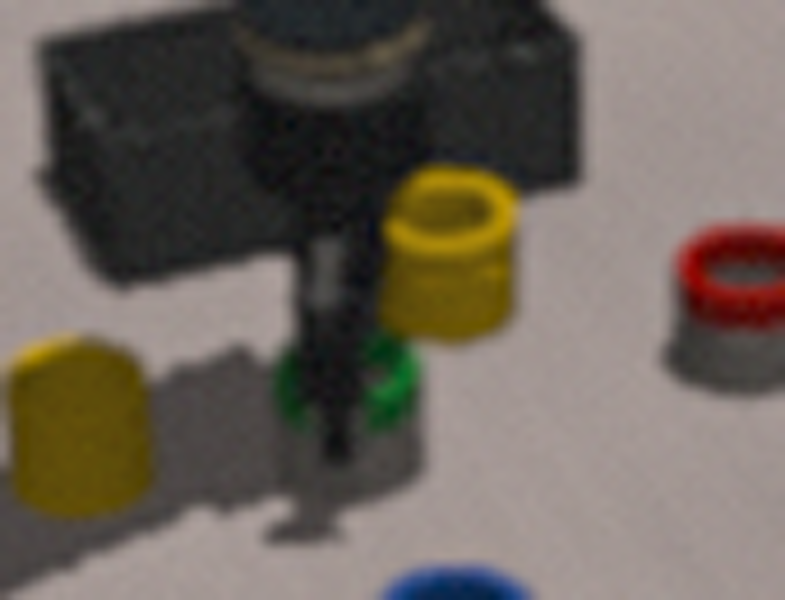

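The green collar is gripped: width about 60 mm, 65 N. The tip is at px (271,174), z≈0.025. Next I'll lift and carry it to the green tray.

jog_arm:
  commands:
    - [0.05,[0,0,-0.02],0]
    - [0.05,[0,0,-0.04],0]
    - [0.05,[0,0,-0.03],0]
    - [0.05,[-0.0095,-0.0225,-0.01],0]
    - [0.05,[-0.0095,-0.0225,0],0]
    - [0.05,[-0.0191,-0.045,0],0]
    - [0.05,[-0.0191,-0.045,0],0]
    - [0.05,[-0.0191,-0.045,0],0]
    - [0.05,[-0.0191,-0.045,0],0]
    - [0.05,[-0.0191,-0.045,0],0]
    - [0.05,[-0.0191,-0.045,0],0]
    - [0.05,[-0.0191,-0.045,0],0]
    - [0.05,[-0.0191,-0.045,0],0]
    - [0.05,[-0.0191,-0.045,0],0]
    - [0.05,[-0.0095,-0.0225,0],0]
    - [0.05,[-0.0095,-0.0225,0],0]
    - [0.05,[0,0,0],0]
    - [0.05,[0,0,0],0]

```text
time: 7.02
tcp_pos: [0.4434, -0.2677, 0.1019]
eef_rot: [3.141, -0.002, 2.708]
force: [-0.1, 0.8, -1.2]
gripper_width: 0.698
grasp_force: 65.1
```

```bash
python3 - <<'E'
from h import *
go(.445,-.269,.008)
a,d=shot("side"); save(cv2.resize(a[180:320,230:420],(760,560),interpolation=2),"s5.png"); find("side",a,d)
E
```

```text
tcp [ 0.4434 -0.2677  0.1019] rpy [ 3.141e+00 -2.000e-03  2.708e+00] t 7.03 | tool dx -0.0020 dy -0.0005 dz 0.0939 
side red px [305. 231.] z80 0.008 rect c(463,-105) 112x96 a85 circ(462,-104) r70
side red px [254. 292.] z80 0.011 rect c(216,-292) 152x159 a4 circ(215,-292) r107
side green px [357. 212.] z80 0.051 rect c(633,-109) 65x60 a29 circ(634,-108) r40
side green px [324. 267.] z80 0.007 rect c(444,-272) 110x106 a89 circ(444,-272) r74
side blue px [284. 193.] z80 0.050 rect c(441,81) 65x53 a70 circ(441,81) r34
side blue px [381. 253.] z80 0.007 rect c(629,-290) 107x109 a10 circ(631,-287) r72
side yellow px [283. 152.] z80 0.049 rect c(523,333) 130x63 a68 circ(524,332) r66
side yellow px [243. 171.] z80 0.048 rect c(346,266) 114x56 a73 circ(349,265) r59
```

View pics/s5.png

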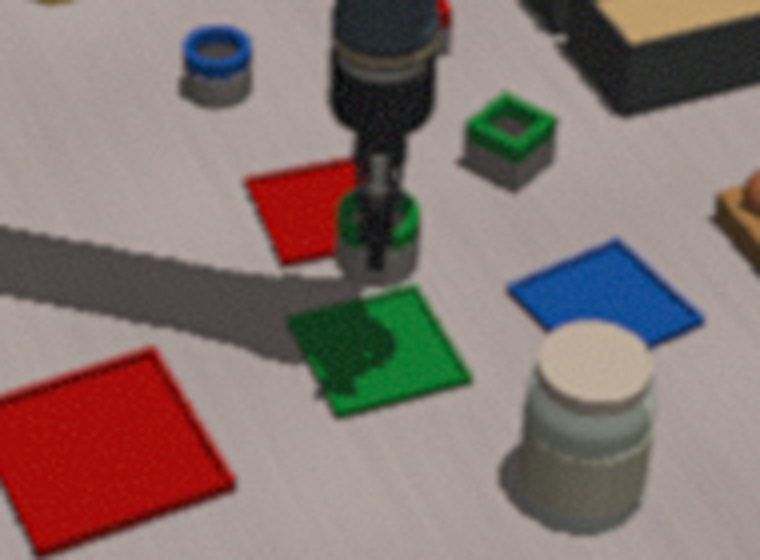

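The green cutter hangs upright above the green tray, whose centre is about px (324,267). I'll lower it in stages, release and check.

jog_arm:
  commands:
    - [0.05,[-0.002,-0.0005,0.03],0]
    - [0.05,[0,0,0.03],0]
    - [0.05,[0,0,0.02],0]
    - [0.05,[0,0,0.009],0]
    - [0.05,[0,0,0.005],0]
    - [0.05,[0,0,0],0]
    - [0.05,[0,0,0.001],0]
    - [0.05,[0,0,0],0]

```text
time: 8.07
tcp_pos: [0.4457, -0.2704, 0.0079]
eef_rot: [3.141, 0.001, 2.707]
force: [-0.4, 0.8, -1.8]
gripper_width: 0.702
grasp_force: 65.1
```

jog_arm:
  commands:
    - [0.05,[0,0,0.001],0]
    - [0.05,[0,0,0],0]

```text
time: 8.32
tcp_pos: [0.4457, -0.2704, 0.0071]
eef_rot: [3.141, 0.001, 2.707]
force: [-1.4, 0.6, 4.7]
gripper_width: 0.694
grasp_force: 65.7
```

Contact is made (+4.7 N), so I'll release, rise and look.

jog_arm:
  commands:
    - [0.0854,[0,0,0],0]
    - [0.0854,[0,0,0],0]
    - [0.0854,[0,0,0],0]
    - [0.0854,[0,0,0],0]
    - [0.0854,[0,0,-0.02],0]
    - [0.0854,[0,0,-0.04],0]
    - [0.0854,[0,0,-0.05],0]
    - [0.0854,[0.009,0.022,-0.03],0]
    - [0.0854,[0.018,0.044,0],0]
    - [0.0854,[0.018,0.044,0],0]
    - [0.0854,[0.018,0.044,0],0]
    - [0.0854,[0.018,0.044,0],0]
    - [0.0854,[0.018,0.044,0],0]
    - [0.0854,[0.018,0.044,0],0]
    - [0.0854,[0.009,0.022,0],0]
    - [0.0854,[0,0,0],0]
    - [0.0854,[0,0,0],0]

```text
time: 10.45
tcp_pos: [0.4608, 0.0609, 0.1464]
eef_rot: [-3.141, -0.0, 2.705]
force: [-0.2, 0.2, 0.8]
gripper_width: 1.001
grasp_force: 0.0
```

```bash
python3 - <<'E'
from h import *
go(.4455,.0908,.0025)
a,d=shot("top"); find("top",a,d); W=cloud("top",d)
q=(W[...,2]>.047)&(W[...,2]<.06)&(abs(W[...,0]-.445)<.045)&(abs(W[...,1]+.268)<.045); P=(W[q][:,:2]*1000).astype(np.float32)
print("green cutter",cv2.minEnclosingCircle(P))
b,d=shot("side")
save(np.hstack([cv2.resize(a[140:290,300:430],(390,450),interpolation=2),cv2.resize(b[180:330,230:360],(390,450),interpolation=2)]),"s6.png")
E
```

```text
tcp [0.4608 0.0609 0.1464] rpy [-3.141 -0.     2.705] t 10.45 | tool dx 0.0265 dy 0.0207 dz 0.1439 
top red px [175. 137.] z80 0.050 rect c(639,276) 59x60 a1 circ(640,277) r32
top red px [243. 137.] z80 0.051 rect c(637,94) 57x54 a77 circ(638,95) r37
top red px [314. 205.] z80 0.006 rect c(471,-100) 107x108 a86 circ(470,-100) r74
top red px [385. 302.] z80 0.008 rect c(216,-289) 151x153 a4 circ(216,-290) r105
top green px [314. 141.] z80 0.050 rect c(636,-97) 53x54 a29 circ(636,-98) r36
top green px [376. 214.] z80 0.010 rect c(445,-266) 105x103 a89 circ(445,-266) r72
top blue px [381. 149.] z80 0.006 rect c(630,-284) 107x109 a10 circ(630,-284) r73
top yellow px [142. 174.] z80 0.050 rect c(538,361) 61x58 a47 circ(537,360) r32
top yellow px [163. 243.] z80 0.050 rect c(356,296) 60x58 a47 circ(355,296) r32
green cutter ((445.7403564453125, -271.13507080078125), 30.83916664123535)
```

View pics/s6.png

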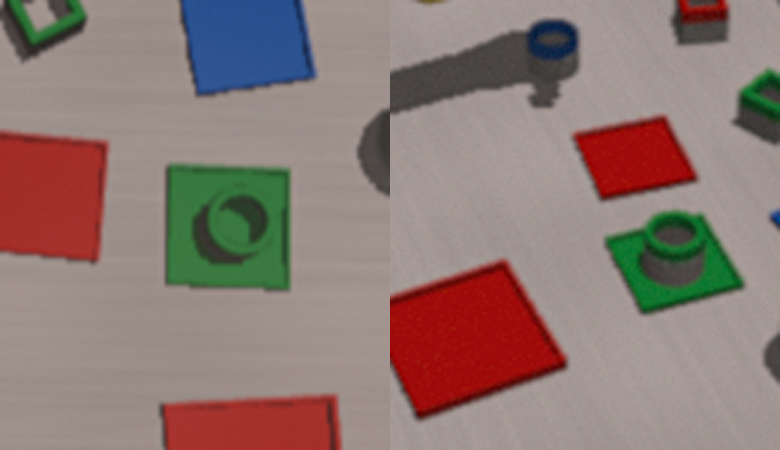

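The green cutter stands upright in the green tray, about 3 mm off centre (side view, near px (454,258) before cropping). Next, blue.

jog_arm:
  commands:
    - [0.0854,[0.0135,0.0105,0.02],0]
    - [0.0854,[0.013,0.0102,0.03],0]
    - [0.0854,[0,0,0.02],0]
    - [0.0854,[0,0,0],0]
    - [0.0854,[0,0,0],0]

```text
time: 11.18
tcp_pos: [0.4464, 0.0914, 0.0772]
eef_rot: [3.141, 0.001, 2.705]
force: [-0.1, 0.0, 0.1]
gripper_width: 0.999
grasp_force: 0.0
```

```bash
python3 - <<'E'
from h import *
go(.4455,.0908,.0025)
E
```

```text
tcp [0.4464 0.0914 0.0772] rpy [3.141e+00 1.000e-03 2.705e+00] t 11.18 | tool dx 0.0005 dy -0.0009 dz 0.0747
```

jog_arm:
  commands:
    - [0.0854,[0,0,0.025],0]
    - [0.0854,[0,0,0.02],0]
    - [0.0854,[0,0,0.015],0]
    - [0.0854,[0,0,0.014],0]
    - [0.0854,[0,0,0],0]
    - [0.05,[0,0,0],0]
    - [0.05,[0,0,0],0]
    - [0.05,[0,0,0],0]
    - [0.05,[0,0,0],0]

```text
time: 12.3
tcp_pos: [0.4462, 0.0923, 0.0034]
eef_rot: [3.14, 0.001, 2.707]
force: [-1.3, 0.2, 5.7]
gripper_width: 0.7
grasp_force: 64.7
```

jog_arm:
  commands:
    - [0.05,[0,0,-0.02],0]
    - [0.05,[0,0,-0.04],0]
    - [0.05,[0,0,-0.03],0]
    - [0.05,[-0.0162,-0.0133,-0.01],0]
    - [0.05,[-0.0162,-0.0133,0],0]
    - [0.05,[-0.0325,-0.0266,0],0]
    - [0.05,[-0.0325,-0.0266,0],0]
    - [0.05,[-0.0325,-0.0266,0],0]
    - [0.05,[-0.0325,-0.0266,0],0]
    - [0.05,[-0.0325,-0.0266,0],0]
    - [0.05,[-0.0325,-0.0266,0],0]
    - [0.05,[-0.0325,-0.0266,0],0]
    - [0.05,[-0.0325,-0.0266,0],0]
    - [0.05,[-0.0162,-0.0133,0],0]
    - [0.05,[-0.0162,-0.0133,0],0]
    - [0.05,[0,0,0],0]
    - [0.05,[0,0,0],0]

```text
time: 14.42
tcp_pos: [0.6276, -0.2847, 0.1021]
eef_rot: [3.141, -0.002, 2.707]
force: [1.0, 0.7, -1.5]
gripper_width: 0.694
grasp_force: 65.2
```

```bash
python3 - <<'E'
from h import *
go(.629,-.286,.0075)
E
```

```text
tcp [ 0.6276 -0.2847  0.1021] rpy [ 3.141e+00 -2.000e-03  2.707e+00] t 14.43 | tool dx -0.0018 dy -0.0006 dz 0.0946
```

jog_arm:
  commands:
    - [0.05,[-0.002,-0.0005,0.03],0]
    - [0.05,[0,0,0.03],0]
    - [0.05,[0,0,0.02],0]
    - [0.05,[0,0,0.008],0]
    - [0.05,[0,0,0.005],0]
    - [0.05,[0,0,0],0]
    - [0.05,[0,0,0.001],0]
    - [0.05,[0,0,0],0]

```text
time: 15.42
tcp_pos: [0.63, -0.2874, 0.009]
eef_rot: [3.141, 0.001, 2.707]
force: [-0.1, -0.4, -2.0]
gripper_width: 0.694
grasp_force: 65.2
```

jog_arm:
  commands:
    - [0.05,[0,0,0.001],0]
    - [0.05,[0,0,0.0007],0]
    - [0.05,[0,0,0],0]

```text
time: 15.8
tcp_pos: [0.6299, -0.2873, 0.0075]
eef_rot: [3.141, 0.0, 2.707]
force: [-2.4, 1.8, 4.1]
gripper_width: 0.7
grasp_force: 65.8
```

jog_arm:
  commands:
    - [0.0854,[0,0,0],0]
    - [0.0854,[0,0,0],0]
    - [0.0854,[0,0,0],0]
    - [0.0854,[0,0,-0.02],0]
    - [0.0854,[0,0,-0.05],0]
    - [0.0854,[0,0,-0.05],0]
    - [0.0854,[0.0104,0.0235,-0.02],0]
    - [0.0854,[0.0104,0.0235,0],0]
    - [0.0854,[0.0207,0.047,0],0]
    - [0.0854,[0.0207,0.047,0],0]
    - [0.0854,[0.0207,0.047,0],0]
    - [0.0854,[0.0207,0.047,0],0]
    - [0.0854,[0.0207,0.047,0],0]
    - [0.0854,[0.0207,0.047,0],0]
    - [0.0854,[0.0207,0.047,0],0]
    - [0.0854,[0.0207,0.047,0],0]
    - [0.0854,[0.0207,0.047,0],0]
    - [0.0854,[0.0104,0.0235,0],0]
    - [0.0854,[0.0104,0.0235,0],0]
    - [0.0854,[0,0,0],0]

```text
time: 18.3
tcp_pos: [0.6406, 0.2791, 0.1469]
eef_rot: [3.141, -0.0, 2.709]
force: [0.0, -0.7, 0.1]
gripper_width: 0.999
grasp_force: 0.0
```

```bash
python3 - <<'E'
from h import *
a,d=shot("top"); W=cloud("top",d)
q=(W[...,2]>.047)&(W[...,2]<.06)&(abs(W[...,0]-.63)<.045)&(abs(W[...,1]+.286)<.045); P=(W[q][:,:2]*1000).astype(np.float32)
print("blue cutter",cv2.minEnclosingCircle(P)); find("top",a,d)
b,d=shot("side")
save(np.hstack([cv2.resize(a[100:250,300:430],(390,450),interpolation=2),cv2.resize(b[120:300,280:410],(325,450),interpolation=2)]),"s7.png")
go(.6415,.278,.0025)
E
```

```text
blue cutter ((629.91162109375, -288.18310546875), 31.207778930664062)
top red px [244. 140.] z80 0.050 rect c(635,94) 57x58 a77 circ(635,94) r38
top red px [314. 205.] z80 0.006 rect c(471,-100) 107x108 a86 circ(470,-100) r74
top red px [385. 302.] z80 0.008 rect c(216,-289) 151x153 a4 circ(216,-290) r105
top green px [314. 141.] z80 0.050 rect c(636,-97) 53x54 a28 circ(637,-97) r36
top green px [377. 213.] z80 0.011 rect c(446,-266) 105x103 a89 circ(446,-266) r72
top blue px [382. 149.] z80 0.013 rect c(630,-284) 107x108 a10 circ(630,-284) r73
top yellow px [135. 175.] z80 0.051 rect c(532,380) 57x19 a17 circ(534,373) r28
tcp [0.6413 0.2754 0.1468] rpy [-3.140e+00  1.000e-03  2.705e+00] t 18.4 | tool dx 0.0009 dy 0.0024 dz 0.1443
```

View pics/s7.png

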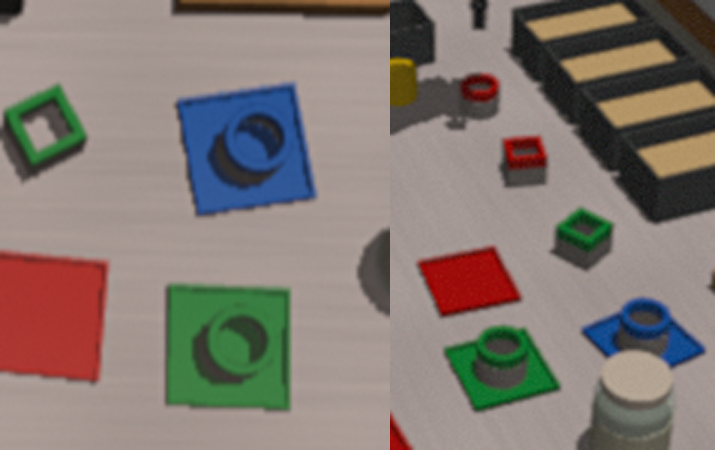

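Blue stands upright in its tray, about 3 mm off centre (top px about (385,145)), and green is undisturbed. Now the red round cutter (side px (315,157)), the ring beside the red square.

jog_arm:
  commands:
    - [0.0854,[0.001,0.0024,0.04],0]
    - [0.0854,[0,0,0.04],0]
    - [0.0854,[0,0,0.025],0]
    - [0.0854,[0,0,0.02],0]
    - [0.0854,[0,0,0.012],0]
    - [0.0854,[0,0,0.006],0]
    - [0.0854,[0,0,0],0]
    - [0.05,[0,0,0],0]
    - [0.05,[0,0,0],0]
    - [0.05,[0,0,0],0]
    - [0.05,[0,0,0],0]

```text
time: 19.77
tcp_pos: [0.6419, 0.2808, 0.0054]
eef_rot: [3.14, 0.002, 2.707]
force: [0.0, -0.9, 5.4]
gripper_width: 0.718
grasp_force: 65.5
```

jog_arm:
  commands:
    - [0.05,[0,0,-0.02],0]
    - [0.05,[0,0,-0.04],0]
    - [0.05,[0,0,-0.03],0]
    - [0.05,[0,-0.021,-0.01],0]
    - [0.05,[0,-0.021,0],0]
    - [0.05,[-0.0005,-0.042,0],0]
    - [0.05,[-0.0005,-0.042,0],0]
    - [0.05,[-0.0005,-0.042,0],0]
    - [0.05,[-0.0005,-0.042,0],0]
    - [0.05,[-0.0005,-0.042,0],0]
    - [0.05,[-0.0005,-0.042,0],0]
    - [0.05,[-0.0005,-0.042,0],0]
    - [0.05,[-0.0005,-0.042,0],0]
    - [0.05,[-0.0005,-0.021,0],0]
    - [0.05,[0,-0.021,0],0]
    - [0.05,[0,0,0],0]
    - [0.05,[0,0,0],0]

```text
time: 21.9
tcp_pos: [0.4676, -0.1021, 0.1036]
eef_rot: [3.141, -0.001, 2.707]
force: [-0.6, 0.2, -1.6]
gripper_width: 0.714
grasp_force: 65.4
```

```bash
python3 - <<'E'
from h import *
go(.470,-.101,.0105)
E
```

```text
tcp [ 0.4676 -0.1021  0.1036] rpy [ 3.141e+00 -1.000e-03  2.707e+00] t 21.9 | tool dx -0.0018 dy 0.0020 dz 0.0931
```

jog_arm:
  commands:
    - [0.05,[-0.002,0.002,0.03],0]
    - [0.05,[0,0,0.03],0]
    - [0.05,[0,0,0.02],0]
    - [0.05,[0,0,0.008],0]
    - [0.05,[0,0,0.004],0]
    - [0.05,[0,0,0],0]
    - [0.05,[0,0,0.001],0]
    - [0.05,[0,0,0],0]

```text
time: 22.9
tcp_pos: [0.4711, -0.1017, 0.0112]
eef_rot: [3.141, 0.001, 2.707]
force: [-0.6, -0.7, -1.8]
gripper_width: 0.715
grasp_force: 65.4
```

jog_arm:
  commands:
    - [0.05,[0,0,0.001],0]
    - [0.05,[0,0,0.001],0]
    - [0.05,[0,0,0],0]

```text
time: 23.28
tcp_pos: [0.4709, -0.1016, 0.0093]
eef_rot: [3.141, 0.0, 2.707]
force: [-2.3, 0.5, 5.1]
gripper_width: 0.715
grasp_force: 66.0
```

jog_arm:
  commands:
    - [0.0854,[0,0,0],0]
    - [0.0854,[0,0,0],0]
    - [0.0854,[0,0,0],0]
    - [0.0854,[0,0,-0.02],0]
    - [0.0854,[0,0,-0.05],0]
    - [0.0854,[0,0,-0.05],0]
    - [0.0854,[0,0.02,-0.03],0]
    - [0.0854,[0,0.04,0],0]
    - [0.0854,[0,0.04,0],0]
    - [0.0854,[0,0.04,0],0]
    - [0.0854,[0,0.04,0],0]
    - [0.0854,[0,0.02,0],0]
    - [0.0854,[0,0,0],0]

```text
time: 24.9
tcp_pos: [0.5549, 0.0805, 0.1584]
eef_rot: [-3.141, -0.001, 2.709]
force: [-0.3, -0.9, -0.5]
gripper_width: 1.002
grasp_force: 0.0
```

```bash
python3 - <<'E'
from h import *
a,d=shot("top"); b,e=shot("side"); W=cloud("top",d)
for n,x,y in(("g",.445,-.268),("b",.629,-.286),("r",.47,-.102)):
    q=(W[...,2]>.047)&(W[...,2]<.06)&(abs(W[...,0]-x)<.045)&(abs(W[...,1]-y)<.045); P=(W[q][:,:2]*1000).astype(np.float32)
    print(n,cv2.minEnclosingCircle(P))
find("top",a,d)
save(np.hstack([cv2.resize(a[100:280,230:430],(400,360),interpolation=2),cv2.resize(b[140:320,230:410],(360,360),interpolation=2)]),"s8.png")
E
```

```text
g ((445.227783203125, -270.9999084472656), 31.143146514892578)
b ((629.6572875976562, -287.6288146972656), 31.403833389282227)
r ((472.9149169921875, -103.48213195800781), 31.05536651611328)
top red px [314. 205.] z80 0.010 rect c(471,-100) 107x108 a86 circ(470,-100) r74
top red px [385. 302.] z80 0.008 rect c(216,-289) 151x153 a4 circ(216,-290) r105
top green px [314. 141.] z80 0.050 rect c(636,-97) 53x54 a29 circ(636,-98) r36
top green px [375. 214.] z80 0.009 rect c(445,-266) 105x103 a89 circ(445,-266) r72
top blue px [382. 149.] z80 0.013 rect c(630,-284) 107x108 a10 circ(630,-284) r73
top yellow px [142. 174.] z80 0.050 rect c(537,360) 60x62 a1 circ(536,359) r33
top yellow px [163. 243.] z80 0.050 rect c(356,296) 60x58 a47 circ(354,296) r32
```

View pics/s8.png

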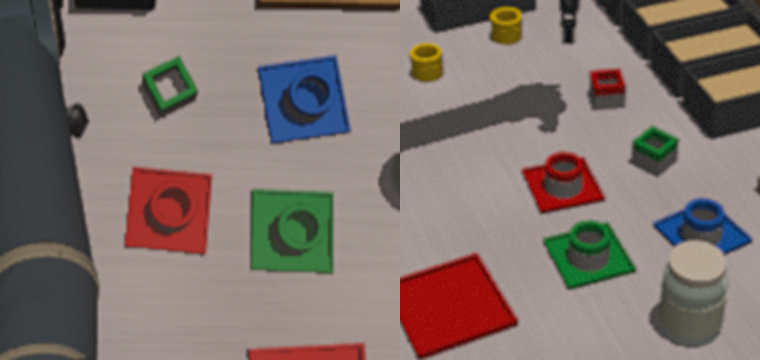

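All three cutters stand upright in their own trays, each within about 5 mm of centre (side px about red (312,227), green (325,262), blue (381,250)). The squares and jar are in place and the arm is clear, so I'll hand in.

```bash
python3 -c "
from bench import manip
print(manip.hand_in())"
```

```text
the job is handed in; nothing more can be done
None
```

The green, blue and red round cutters now stand upright in their own trays, placed in that order and each within about 5 mm of centre by the last camera check; the job is handed in, but no verdict was returned.

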